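# Sweep lime halves into the crumb tray

### The job

Three squeezed lime halves lie on the table beside the blue crumb tray. With your fingertips, sweep them along the tabletop through the tray's open front until all three lie wholly inside the tray, still cut side down; do not lift them or tip them over. Leave the katoris and the ladle where they are.

Things in the scene. Friction and masses are not known exactly. Their poses are not given: they have to be found in the camera images.
- lime1: half a squeezed lime lying cut side down on the table: a green dome, 42 mm across and 22 mm high, upright sides up to 10 mm, about 20 g (14 to 28 g). Origin: centre of its flat underside; z up. It slides under a light push and does not roll. The three halves start in a loose row about 120 mm apart along y, the tray further to +y.
- lime2: half a squeezed lime lying cut side down on the table: a green dome, 42 mm across and 22 mm high, upright sides up to 10 mm, about 20 g (14 to 28 g). Origin: centre of its flat underside; z up. It slides under a light push and does not roll. The three halves start in a loose row about 120 mm apart along y, the tray further to +y.
- lime3: half a squeezed lime lying cut side down on the table: a green dome, 42 mm across and 22 mm high, upright sides up to 10 mm, about 20 g (14 to 28 g). Origin: centre of its flat underside; z up. It slides under a light push and does not roll. The three halves start in a loose row about 120 mm apart along y, the tray further to +y.
- tray: low blue plastic crumb tray, stuck to the table (it does not move). Outside 150 mm deep (its x) by 240 mm wide (its y); origin at the centre of its underside. Walls 25 mm high and 4 mm thick stand on both sides (y = -120 and +120 mm) and at the back (x = +75 mm). The front at x = -75 mm is open over the whole width (232 mm between the side walls) and faces the tray's -x, towards the lime halves: a ramp 16 mm long rises from the table to the 2 mm thick floor.
- katori_white: white ceramic bowl, 90 mm across the rim, 42 mm high, loose; origin at the centre of its underside. To be left alone.
- katori_blue: blue ceramic bowl, 90 mm across the rim, 42 mm high, loose; origin at the centre of its underside. To be left alone.
- ladle: steel sambar ladle lying on the table, loose: round bowl 66 mm across and 28 mm high, origin at the centre of the bowl's underside; the thin handle, at most 38 mm above the table, runs 215 mm along its -x. To be left alone.
Not all that is in view belongs to the job. What is shaped like the lime1 but orange is not meant. Leave any pink look-alike of the lime2 alone.

How it is judged:
At the end, for the whole second after the job is handed in: Each lime half lies inside the tray's walls with its centre at least 22 mm past the open front edge (so all of it is inside), its underside within 6 mm of table height, level to 0.2 rad and at rest; katoris and ladle within 15 mm of where they stood (x of lime1 in the frame of tray between -0.053 and 0.075 m and y of lime1 in the frame of tray between -0.116 and 0.116 m and height (world z) of each of lime1, lime2, lime3 below 0.006 m and angle between each of lime1, lime2, lime3's own z axis and vertical below 0.2 rad and linear speed of each of lime1, lime2, lime3 below 0.02 m/s and x of lime2 in the frame of tray between -0.053 and 0.075 m and y of lime2 in the frame of tray between -0.116 and 0.116 m and x of lime3 in the frame of tray between -0.053 and 0.075 m and y of lime3 in the frame of tray between -0.116 and 0.116 m and distance of each of katori_white, katori_blue, ladle from where it was at the start of the episode below 0.015 m); the robot touches nothing.
It fails at once if a lime half is lifted or tipped over (underside centre more than 12 mm above the table, or tilted past 0.8 rad) (height (world z) of any of lime1, lime2, lime3 above 0.012 m or angle between any of lime1, lime2, lime3's own z axis and vertical above 0.8 rad).
It fails at once if a katori or the ladle is moved by more than 15 mm (distance of any of katori_white, katori_blue, ladle from where it was at the start of the episode above 0.015 m).
It also fails if it takes over 72 s, if anything falls off the work surface, if the arm or the gripper's body presses on something with over 40 N, if the wrist force passes 120 N, or if a joint passes its speed limit or range.

### The arm

A 6-joint arm with a two-finger parallel gripper is mounted at the origin on the work surface. World frame = base frame: x ahead of the robot, y to its left, z up, the work surface at z = 0. Lengths are in m, angles in rad, forces in N, time in s.
With the tool pointing down it reaches from about 0.375 to 0.9 m from the base axis. Payload 3.1 kg.
Tool frame: the origin (TCP) lies midway between the tips of the shut fingers; the grasp point (between the pads) lies 19 mm behind it; z points along the fingers, y is the line along which they close (so a half turn about z gives the same grasp; the last joint's range is limited). The gripper opens to 87 mm and grips with 3 to 60 N. Pads are 19 mm wide; open, the fingers measure 117 mm over their backs; the gripper's body (75 mm by 190 mm) begins 51 mm behind the grasp point.
Start: joints at [-1.474, 0.527, 1.433, -0, 1.181, -0.178], TCP at [0.17, -0.602, 0.223] pointing down, gripper open.
Joint ranges: [-3.08, 3.08], [-0.75, 2.2], [0.22, 2.44], [-1.43, 4.57], [0, 2.65], [-2.85, 2.85]. Speed limits (rad/s): [2.79, 2.79, 3.14, 3.14, 3.14, 3.14].

### API

Orientations are given as [roll, pitch, yaw] about the fixed x, y, z axes, in that order (R = Rz(yaw) Ry(pitch) Rx(roll)).
In Python, from station import env, viewer, job, nets gives the robot as it stands.
- The arm moves only by the tool play_rows, never from a script. Its argument "motion" is one flat list of numbers, 5 for each row, row after row: the gripper command: -1 is fully open, 1 is shut, values between are in proportion, then the shift along the tool's x, y, z in m, then the turn about the tool's z in rad. In form: [fingers, x, y, z, spin, fingers, x, y, z, spin, ...]. A call has exactly 5 rows; each row is the pose to reach, as a shift and turn from the pose commanded when the call began, along the tool's axes at that moment; what a row does not reach only later rows make up. A row lasts 1/8 s, in which the tool goes at most 62.5 mm and 10.7 degrees, less where a joint would pass 70% of its speed; a pose out of reach is approached as far as the arm can. A call with a gripper value outside its range is refused whole. The fingers move at their own pace and stop on an object; "force" is the grip in N (left out, the last holds). Time passes only in rows, so rows that repeat a pose let the fingers close, or fill a call up. It gives the time, the measured TCP pose, the force, the opening and the grip force at its end, in the units of the state.
- env.state(): the state, without advancing time (a new reading comes with each control period).
- viewer.snapshot(name): name is "side" or "top" or "wrist"; returns a dict with "img" (420x560x3 uint8, blue, green, red), "range_z" (420x560 float32, m along the optical axis (not along the pixel's ray), 0 where there is no reading), "fov_y" (degrees; the focal length in pixels is half the picture's height over the tangent of half this angle, whatever the lens; pixels are square), "cx", "cy" (the principal point, pixels), "extrinsics" (4x4, takes a point from world to camera coordinates); the wrist camera has in their place "hand_eye" (4x4, takes a point from camera to tool coordinates, whose origin is the TCP and whose axes are the flange's). Camera axes: x right, y up, looking along -z (the intrinsics and any distortion apply to the point x, -y, -z); pixel columns grow to the right and rows downward; lengths in m; the calibration is good to about 2 mm. A picture is of the moment at which its call begins: read the wrist's pose just before it.
- job.sign_off(): hands the job in; it is judged then, once.
Trained networks look in the newest picture that a camera, given by its name, has taken for a name from the list of things; names that differ only in an ending like _2 or _b are one class to them, and where a whole thing is asked for, a point or a joint stands for the part that bears it (a point fixed in the world has none). Each returns a list of dicts, best first, with "p" (0 to 1); they miss things now and then, are a little off and sometimes report something else, mostly with a low value. They report only what shows in the picture. A call takes as long as a camera call. They do not tell look-alikes from the thing itself.
- nets.look_for(camera, thing): "position" ([x, y, z] in m, in world coordinates, good to about 4 mm: the middle of the surface that is visible of it).
- nets.spot_point(camera, thing): "position" ([x, y, z] in m, in world coordinates, good to about 4 mm: a listed point, or the origin of a listed thing).
The state is a dict: "clock": time; "joints": joint angles; "joint_velocities": joint speeds; "effort": joint torques, N m; "ee_pos": TCP position; "orientation": TCP orientation; "wrist_force": force on the tool from outside, world axes, zero at the start; "ft_torque": the same for the moment, N m; "width": opening from 0.0 (shut) to 1.0 (fully open); "finger_force": force on a finger pad.
Only numpy, scipy, OpenCV 4.12 (cv2) and the standard library are available. Lean on these libraries where they do the work, as an engineer would, in place of code of your own. Each camera call takes 0.05 s, during which the arm holds its last target. There are 200 camera calls.

## Working session

There is one attempt and no reset: what is moved stays moved. The work goes in short steps, Python scripts to look and compute and a tool call to move; the robot and the scene stay as the last step left them, time stands still between calls to the robot, and variables do not carry over. Pictures are saved under pics/ and viewed, at most 10 in all, crops included, and the job is handed in when it is done.

Besides the shell and the picture viewer there is one more tool, called after "Emit:" as name(argument=value, ...) on one line, values as JSON. play_rows: Moves the arm, as the interface text tells. Its arguments: {"type":"object","properties":{"motion":{"type":"array","items":{"type":"number"}},"force":{"type":"number"}},"required":["motion"]}

```bash
mkdir -p pics
cat > h.py <<'E'
import numpy as np, cv2
from station import env, viewer, job, nets
def proj(s,P):
    E=np.array(s["extrinsics"]);h=s["img"].shape[0];f=h/2/np.tan(np.radians(s["fov_y"])/2)
    p=E[:3,:3]@np.array(P)+E[:3,3]
    return (round(s["cx"]+f*p[0]/-p[2]),round(s["cy"]+f*p[1]/p[2]))
def world(s):
    E=np.array(s["extrinsics"]);h,w=s["img"].shape[:2];f=h/2/np.tan(np.radians(s["fov_y"])/2)
    v,u=np.mgrid[:h,:w];d=s["range_z"]
    c=np.stack([(u-s["cx"])/f*d,-(v-s["cy"])/f*d,-d],-1)
    return (c-E[:3,3])@E[:3,:3]
E
python3 - <<'E'
from h import *
s=viewer.snapshot("top");cv2.imwrite("pics/top1.png",s["img"])
for n in ["lime1","tray","katori_white","katori_blue","ladle"]:
  for r in nets.spot_point("top",n): print(n,np.round(r["position"],3),round(r["p"],2),proj(s,r["position"]))
print({k:(v if k!="wrist" else v) for k,v in s.items() if k not in("img","range_z")})
print(env.state())
E
```

```text
lime1 [ 0.48  -0.246 -0.001] 0.93 (388, 261)
lime1 [ 0.567 -0.252  0.002] 0.83 (390, 215)
lime1 [ 0.506 -0.349  0.003] 0.69 (442, 249)
lime1 [ 0.57  -0.01   0.005] 0.66 (264, 210)
lime1 [ 0.609 -0.178  0.001] 0.64 (352, 193)
lime1 [ 0.521 -0.127 -0.001] 0.59 (325, 238)
lime1 [ 0.371 -0.055  0.001] 0.17 (285, 318)
tray [ 0.556  0.243 -0.006] 0.6 (132, 214)
katori_white [ 0.71  -0.023  0.001] 0.82 (273, 141)
katori_blue [ 0.37  -0.056 -0.001] 0.77 (285, 318)
ladle [ 0.727 -0.225 -0.001] 0.95 (375, 136)
{'fov_y': 49.66846339935161, 'cx': 279.52784049393676, 'cy': 204.20321508826473, 'extrinsics': array([[ 0.02742419, -0.99956422,  0.01092209, -0.05530483],
       [ 0.98371953,  0.02892754,  0.17736711, -0.57269165],
       [-0.17760577,  0.00588012,  0.98408415, -0.76832118],
       [ 0.        ,  0.        ,  0.        ,  1.        ]])}
{'clock': 0.3, 'joints': array([-1.47449120e+00,  5.27892917e-01,  1.43308507e+00,  1.28255680e-05,
        1.18139385e+00, -1.78490399e-01]), 'joint_velocities': array([-0.00030277, -0.00322478, -0.00361334, -0.00019815, -0.00027628,
        0.00019765]), 'effort': array([ 4.24821756e-04, -4.39563560e+01, -1.76550364e+01,  6.32413616e-02,
        5.50108845e-02, -1.04654753e-04]), 'ee_pos': array([ 0.16960685, -0.60128453,  0.22218401]), 'orientation': array([-3.14082796e+00, -1.50012264e-04,  2.74790595e-01]), 'wrist_force': array([-0.2794813 ,  0.09905403,  0.17546262]), 'ft_torque': array([ 0.02373179, -0.01306879, -0.00203934]), 'finger_force': 0.0, 'width': 0.999158650276023}
```

View pics/top1.png

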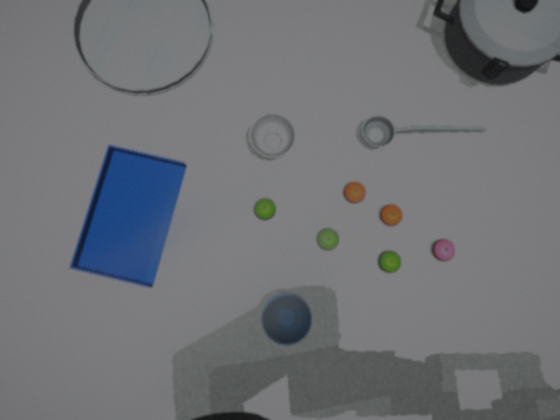

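Run:
```python
from h import *
s=viewer.snapshot("top");im=s["img"].astype(int);W=world(s)
b,g,r=im[...,0],im[...,1],im[...,2]
m=((b>2*r+30)&(b>g+30)).astype(np.uint8); n,l,st,c=cv2.connectedComponentsWithStats(m)
k=1+st[1:,4].argmax();P=W[l==k].astype(np.float32);rc=cv2.minAreaRect(P[:,:2]);print(rc,np.round(cv2.boxPoints(rc),3),[np.round(P[:,2].max(),3)])
rim=P[P[:,2]>.017];rc=cv2.minAreaRect(rim[:,:2]);print("rim",rc,np.round(cv2.boxPoints(rc),3))
fl=P[P[:,2]<.012];print("floor z",np.median(fl[:,2]))
gm=((g>r*1.25)&(g>b*1.25)&(g>50)).astype(np.uint8);n,l,st,c=cv2.connectedComponentsWithStats(gm)
for k in range(1,n):
  if st[k,4]>60:
    q=W[l==k];print("green",c[k].round(),st[k,4],np.round((q.min(0)+q.max(0))/2,3),np.round(q.max(0),3))
for px in [(354,192),(391,215),(444,250),(273,137),(287,319),(377,132)]: print(px,np.round(W[px[1],px[0]],3),im[px[1],px[0]])
cr=s["img"][150:300,230:470];cv2.imwrite("pics/crop.png",cv2.resize(cr,None,fx=3.3,fy=3.3,interpolation=cv2.INTER_CUBIC))
```

```text
Traceback (most recent call last):
cv2.error: OpenCV(4.12.0) /io/opencv/modules/imgproc/src/convhull.cpp:143: error: (-215:Assertion failed) total >= 0 && (depth == CV_32F || depth == CV_32S) in function 'convexHull'
```

Run:
```python
from h import *
s=viewer.snapshot("top");im=s["img"].astype(int);W=world(s)
b,g,r=im[...,0],im[...,1],im[...,2]
C=np.ascontiguousarray
m=((b>2*r+30)&(b>g+30)).astype(np.uint8); n,l,st,c=cv2.connectedComponentsWithStats(m)
k=1+st[1:,4].argmax();P=W[l==k].astype(np.float32);rc=cv2.minAreaRect(C(P[:,:2]));print(rc,np.round(cv2.boxPoints(rc),3),[np.round(P[:,2].max(),3)])
rim=P[P[:,2]>.017];rc=cv2.minAreaRect(C(rim[:,:2]));print("rim",rc,np.round(cv2.boxPoints(rc),3))
fl=P[P[:,2]<.012];print("floor z",np.median(fl[:,2]))
gm=((g>r*1.25)&(g>b*1.25)&(g>50)).astype(np.uint8);n,l,st,c=cv2.connectedComponentsWithStats(gm)
for k in range(1,n):
  if st[k,4]>60:
    q=W[l==k];print("green",c[k].round(),st[k,4],np.round((q.min(0)+q.max(0))/2,3),np.round(q.max(0),3))
for px in [(354,192),(391,215),(444,250),(273,137),(287,319),(377,132)]: print(px,np.round(W[px[1],px[0]],3),im[px[1],px[0]])
cr=s["img"][150:300,230:470];cv2.imwrite("pics/crop.png",cv2.resize(cr,None,fx=3.3,fy=3.3,interpolation=cv2.INTER_CUBIC))
```

```text
((0.5305216908454895, 0.1327984631061554), (0.3690253794193268, 0.2322358936071396), 78.05244445800781) [[ 0.379 -0.024]
 [ 0.606 -0.072]
 [ 0.682  0.289]
 [ 0.455  0.337]] [np.float32(0.858)]
rim ((0.5678428411483765, 0.10614366084337234), (0.3936922252178192, 0.03918510675430298), 50.87321472167969) [[ 0.428 -0.034]
 [ 0.459 -0.059]
 [ 0.707  0.246]
 [ 0.677  0.271]]
floor z 0.00090931944
green [264. 209.] 306 [ 0.572 -0.011  0.017] [0.59  0.007 0.024]
green [328. 239.] 251 [ 0.481 -0.091  0.435] [ 0.535 -0.034  0.858]
green [390. 261.] 323 [ 0.479 -0.247  0.017] [ 0.497 -0.228  0.024]
(354, 192) [ 0.607 -0.179  0.022] [ 54  95 121]
(391, 215) [ 0.565 -0.248  0.021] [ 50  96 120]
(444, 250) [ 0.503 -0.346  0.019] [116  98 118]
(273, 137) [ 0.717 -0.023  0.003] [128 126 127]
(287, 319) [ 0.37  -0.059  0.004] [87 71 54]
(377, 132) [ 0.733 -0.227  0.005] [128 128 121]
```

View pics/crop.png

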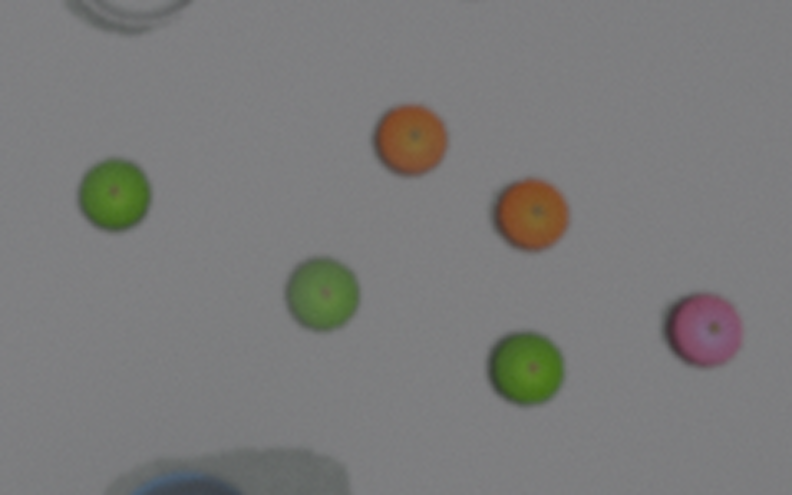

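The crop shows the candidates. Green domes at top-image pixels (265,209), (328,239) and (390,261) form the row along y, so these are the limes. The orange domes at (354,192) and (391,215) and the pink one at (444,250) are look-alikes to leave alone. Next I'll work out the tray pose.

Run:
```python
from h import *
s=viewer.snapshot("top");im=s["img"].astype(int);W=world(s)
b,g,r=im[...,0],im[...,1],im[...,2]
C=np.ascontiguousarray
ok=(W[...,2]>-.01)&(W[...,2]<.035)&(s["range_z"]>0)
m=((b>2*r+30)&(b>g+30)).astype(np.uint8); n,l,st,c=cv2.connectedComponentsWithStats(m)
k=1+st[1:,4].argmax();ok=(l==k)&ok&(W[...,1]>.1);P=W[ok].astype(np.float32)
rc=cv2.minAreaRect(C(P[:,:2]));print(rc,np.round(cv2.boxPoints(rc),3))
rim=P[P[:,2]>.018];rc=cv2.minAreaRect(C(rim[:,:2]));print("rim",rc,np.round(cv2.boxPoints(rc),3))
o=(W[...,2]>.0)&(W[...,2]<.03)
l=(g>r*1.25)&(g>b*1.25)&(g>50)&o
q=W[l&(abs(W[...,0]-.521)<.04)&(abs(W[...,1]+.127)<.04)];print(np.round((q.min(0)+q.max(0))/2,3))
```

```text
((0.5539899468421936, 0.24134960770606995), (0.14584825932979584, 0.2325008064508438), 78.53376007080078) [[0.426 0.193]
 [0.653 0.147]
 [0.682 0.29 ]
 [0.455 0.336]]
rim ((0.670302152633667, 0.2349284291267395), (0.08846578747034073, 0.0021297307685017586), 78.8632583618164) [[0.661 0.192]
 [0.663 0.191]
 [0.68  0.278]
 [0.678 0.279]]
[ 0.517 -0.131  0.018]
```

Emit:
play_rows(motion=[0.31, 0.045, -0.036, 0.01, -0.17, 0.31, 0.09, -0.072, 0.02, -0.34, 0.31, 0.135, -0.108, 0.03, -0.51, 0.31, 0.18, -0.144, 0.04, -0.68, 0.31, 0.225, -0.18, 0.05, -0.85])

```text
clock: 1.08
ee_pos: [0.3383, -0.366, 0.1726]
orientation: [3.141, 0.001, 1.13]
wrist_force: [0.3, -0.9, -0.2]
width: 0.517
finger_force: 0.0
```

```bash
cat > go.py <<'E'
import sys
from h import *
from scipy.spatial.transform import Rotation as R
# args: x y z heading_deg -> shift in tool axes and spin
x,y,z,h=map(float,sys.argv[1:5])
st=env.state();Rm=R.from_euler("xyz",st["orientation"])
d=Rm.inv().apply(np.array([x,y,z])-st["ee_pos"])
print("clock",round(st["clock"],2),"tcp",np.round(st["ee_pos"],4),"yaw",round(np.degrees(st["orientation"][2]),1),"w",round(st["width"]*87,1))
print("shift",np.round(d,4),"spin",round(np.radians(np.degrees(st["orientation"][2])-h),3))
E
python3 go.py .562 -.055 .08 78.4
```

```text
clock 1.07 tcp [ 0.3383 -0.366   0.1726] yaw 64.7 w 45.0
shift [0.3768 0.0694 0.0925] spin -0.238
```

Emit:
play_rows(motion=[0.31, 0.05, 0.009, 0.012, -0.05, 0.31, 0.1, 0.018, 0.025, -0.1, 0.31, 0.155, 0.028, 0.037, -0.15, 0.31, 0.21, 0.038, 0.05, -0.2, 0.31, 0.265, 0.048, 0.065, -0.24])

```text
clock: 1.7
ee_pos: [0.4965, -0.1477, 0.1075]
orientation: [3.14, 0.001, 1.366]
wrist_force: [-0.1, -0.5, -0.5]
width: 0.347
finger_force: 0.0
```

```bash
python3 go.py .562 -.055 .007 78.4
```

```text
clock 1.7 tcp [ 0.4965 -0.1477  0.1075] yaw 78.3 w 30.2
shift [0.1042 0.0451 0.1005] spin -0.002
```

Emit:
play_rows(motion=[0.31, 0.052, 0.022, 0.02, 0, 0.31, 0.104, 0.045, 0.04, 0, 0.31, 0.104, 0.045, 0.07, 0, 0.31, 0.104, 0.045, 0.09, 0, 0.31, 0.104, 0.045, 0.1, 0])

```text
clock: 2.33
ee_pos: [0.56, -0.0559, 0.0065]
orientation: [-3.14, -0.0, 1.365]
wrist_force: [-0.3, 0.4, 0.0]
width: 0.344
finger_force: 0.0
```

```bash
python3 go.py .621 .234 .007 78.4
python3 - <<'E'
from h import *
print(env.state()["wrist_force"])
s=viewer.snapshot("side");cv2.imwrite("pics/side1.png",s["img"])
E
```

```text
clock 2.33 tcp [ 0.56   -0.0559  0.0065] yaw 78.2 w 29.9
shift [ 0.2962  0.0005 -0.0005] spin -0.003
[-0.30233557  0.44361442  0.00947811]
```

View pics/side1.png

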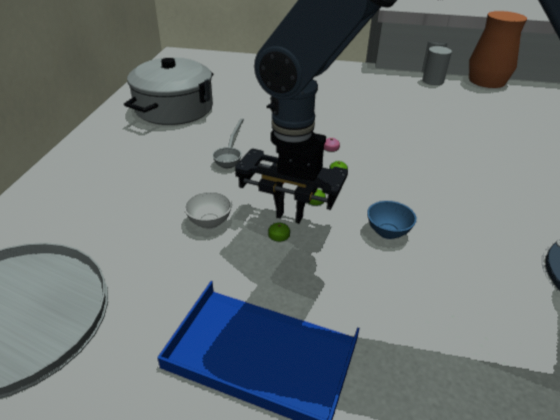

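The fingertips (about 278–300, 215) sit just behind the nearest lime (279,231), and the tray's open front is ahead. Starting the push.

Emit:
play_rows(motion=[0.31, 0.01, 0, 0, 0, 0.31, 0.025, 0, 0, 0, 0.31, 0.045, 0, 0, 0, 0.31, 0.065, 0, 0, 0, 0.31, 0.085, 0, 0, 0])

```text
clock: 3.0
ee_pos: [0.578, 0.0287, 0.0079]
orientation: [3.141, -0.0, 1.366]
wrist_force: [0.6, -0.3, 0.3]
width: 0.346
finger_force: 0.3
```

Emit:
play_rows(motion=[0.31, 0.022, 0, 0, 0, 0.31, 0.044, 0, 0, 0, 0.31, 0.066, 0, 0, 0, 0.31, 0.088, 0, 0, 0, 0.31, 0.11, 0, 0, 0])

```text
clock: 3.62
ee_pos: [0.6004, 0.1362, 0.0076]
orientation: [-3.142, 0.0, 1.365]
wrist_force: [0.1, -0.8, 1.1]
width: 0.343
finger_force: 0.4
```

```bash
python3 go.py .621 .234 .007 78.4
cat > see.py <<'E'
from h import *
import sys
s=viewer.snapshot("top");W=world(s);im=s["img"].astype(int);b,g,r=im[...,0],im[...,1],im[...,2]
gm=((g>r*1.25)&(g>b*1.25)&(g>40)).astype(np.uint8);n,l,st,c=cv2.connectedComponentsWithStats(gm)
a=np.radians(78.5);X=np.array([np.cos(a),np.sin(a)]);Y=np.array([-X[1],X[0]])
for k in range(1,n):
  q=W[(l==k)&(W[...,2]>0)&(W[...,2]<.035)]
  if len(q)>60:
    p=(q.min(0)+q.max(0))/2;d=p[:2]-[.555,.242];print("green",len(q),np.round(p,3),"zmax",q[:,2].max().round(3),"tray",(d@X).round(3),(d@Y).round(3))
if len(sys.argv)>1: cv2.imwrite("pics/"+sys.argv[1],s["img"])
E
python3 see.py
```

```text
clock 3.62 tcp [0.6004 0.1362 0.0076] yaw 78.2 w 29.9
shift [0.1    0.0002 0.0006] spin -0.003
green 247 [ 0.517 -0.132  0.02 ] zmax 0.026 tray -0.374 -0.038
green 322 [ 0.479 -0.246  0.017] zmax 0.025 tray -0.494 -0.023
```

Emit:
play_rows(motion=[0.31, 0.022, 0, 0, 0, 0.31, 0.044, 0, 0, 0, 0.31, 0.066, 0, 0, 0, 0.31, 0.085, 0, 0, 0, 0.31, 0.098, 0, 0, 0])

```text
clock: 4.3
ee_pos: [0.6204, 0.232, 0.0075]
orientation: [3.141, -0.0, 1.366]
wrist_force: [-0.6, 0.4, -0.4]
width: 0.348
finger_force: 0.1
```

Emit:
play_rows(motion=[0.31, 0, 0, 0, 0, 0.31, -0.02, 0, 0, 0, 0.31, -0.03, 0, -0.02, 0, 0.31, -0.06, 0, -0.06, 0, 0.31, -0.115, 0, -0.07, 0])

```text
clock: 4.92
ee_pos: [0.5991, 0.1168, 0.0817]
orientation: [3.134, -0.002, 1.366]
wrist_force: [1.1, -0.8, -0.8]
width: 0.347
finger_force: 0.0
```

Emit:
play_rows(motion=[0.31, -0.055, 0, 0, 0, 0.31, -0.11, 0, 0, 0, 0.31, -0.165, 0, 0, 0, 0.31, -0.22, 0, 0, 0, 0.31, -0.27, 0, 0, 0])

```text
clock: 5.55
ee_pos: [0.5405, -0.1497, 0.0792]
orientation: [3.14, 0.001, 1.362]
wrist_force: [-0.0, 0.1, -0.9]
width: 0.343
finger_force: 0.0
```

```bash
python3 see.py; python3 go.py .514 -.177 .007 84.5
```

```text
clock 5.6 tcp [ 0.5405 -0.1558  0.0793] yaw 77.9 w 29.5
shift [-0.026  -0.0217  0.0723] spin -0.116
```

Emit:
play_rows(motion=[0.31, -0.014, -0.012, 0, -0.05, 0.31, -0.026, -0.023, 0, -0.1, 0.31, -0.026, -0.023, 0.03, -0.1, 0.31, -0.026, -0.023, 0.06, -0.1, 0.31, -0.026, -0.023, 0.072, -0.1])

```text
clock: 6.22
ee_pos: [0.5125, -0.1677, 0.0054]
orientation: [-3.14, -0.0, 1.463]
wrist_force: [-0.1, 0.1, 0.6]
width: 0.347
finger_force: 0.0
```

```bash
python3 see.py t2.png; python3 go.py .5585 .247 .0075 83.8
```

```text
clock 6.28 tcp [ 0.5124 -0.1674  0.0045] yaw 83.8 w 30.0
shift [ 0.4169  0.0014 -0.0026] spin 0.001
```

View pics/t2.png

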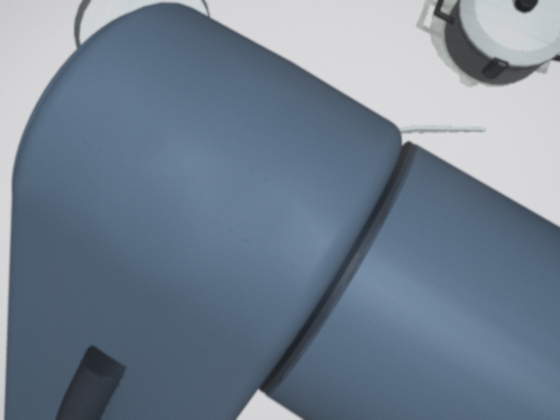

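The top view is filled by the arm's elbow, so I'll check with the side camera.

Run:
```python
from h import *
s=viewer.snapshot("side");cv2.imwrite("pics/side2.png",s["img"])
for r in nets.spot_point("side","lime1"):
  d=np.array(r["position"])[:2]-[.555,.242];a=np.radians(78.5)
  print(np.round(r["position"],3),round(r["p"],2),proj(s,r["position"]),"tray",np.round([d@[np.cos(a),np.sin(a)],d@[-np.sin(a),np.cos(a)]],3))
```

```text
[0.628 0.255 0.005] 0.82 (208, 349) tray [ 0.027 -0.069]
[ 0.61  -0.179 -0.001] 0.74 (275, 182) tray [-0.402 -0.137]
[ 0.476 -0.25   0.004] 0.58 (340, 169) tray [-0.498 -0.021]
[ 0.57  -0.251 -0.002] 0.52 (298, 166) tray [-0.48  -0.114]
[ 0.515 -0.129  0.001] 0.51 (317, 200) tray [-0.372 -0.035]
```

View pics/side2.png

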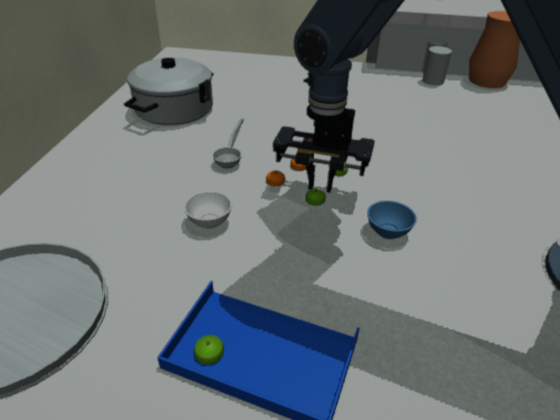

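The first lime lies inside the tray at (208,349). The second, at (316,197), is right in front of the fingers, so I'll push it now.

Emit:
play_rows(motion=[0.31, 0.01, 0, -0.002, 0, 0.31, 0.025, 0, -0.002, 0, 0.31, 0.045, 0, -0.002, 0, 0.31, 0.065, 0, -0.002, 0, 0.31, 0.085, 0, -0.002, 0])

```text
clock: 7.0
ee_pos: [0.5227, -0.0806, 0.0076]
orientation: [-3.142, -0.0, 1.466]
wrist_force: [-0.1, -0.3, 0.3]
width: 0.348
finger_force: 0.3
```

Emit:
play_rows(motion=[0.31, 0.022, 0, 0, 0, 0.31, 0.044, 0, 0, 0, 0.31, 0.066, 0, 0, 0, 0.31, 0.088, 0, 0, 0, 0.31, 0.11, 0, 0, 0])

```text
clock: 7.62
ee_pos: [0.534, 0.0287, 0.0075]
orientation: [-3.141, -0.0, 1.466]
wrist_force: [0.0, 0.4, 0.4]
width: 0.344
finger_force: 0.3
```

Emit:
play_rows(motion=[0.31, 0.022, 0, 0, 0, 0.31, 0.044, 0, 0, 0, 0.31, 0.066, 0, 0, 0, 0.31, 0.088, 0, 0, 0, 0.31, 0.11, 0, 0, 0])

```text
clock: 8.25
ee_pos: [0.5453, 0.1381, 0.0074]
orientation: [-3.141, 0.0, 1.466]
wrist_force: [0.2, -0.2, -0.0]
width: 0.347
finger_force: 0.3
```

```bash
python3 go.py .5585 .247 .0075 83.8
```

```text
clock 8.25 tcp [0.5453 0.1381 0.0074] yaw 84.0 w 30.2
shift [ 1.097e-01  1.700e-03 -1.000e-04] spin 0.003
```

Emit:
play_rows(motion=[0.31, 0.024, 0, 0, 0, 0.31, 0.048, 0, 0, 0, 0.31, 0.072, 0, 0, 0, 0.31, 0.094, 0, 0, 0, 0.31, 0.108, 0, 0, 0])

```text
clock: 8.88
ee_pos: [0.5569, 0.2454, 0.0074]
orientation: [-3.141, 0.0, 1.466]
wrist_force: [-0.4, -0.2, -0.1]
width: 0.343
finger_force: 0.1
```

Emit:
play_rows(motion=[0.31, 0, 0, 0, 0, 0.31, -0.02, 0, 0, 0, 0.31, -0.03, 0, -0.02, 0, 0.31, -0.06, 0, -0.06, 0, 0.31, -0.115, 0, -0.07, 0])

```text
clock: 9.5
ee_pos: [0.5474, 0.128, 0.0812]
orientation: [3.135, -0.001, 1.466]
wrist_force: [1.0, 0.1, 0.1]
width: 0.343
finger_force: 0.0
```

Emit:
play_rows(motion=[0.31, -0.055, 0, 0, 0, 0.31, -0.11, 0, 0, 0, 0.31, -0.165, 0.01, 0, 0, 0.31, -0.22, 0.01, 0, 0, 0.31, -0.275, 0.01, 0, 0])

```text
clock: 10.12
ee_pos: [0.5252, -0.1486, 0.0791]
orientation: [3.14, 0.001, 1.462]
wrist_force: [0.8, 0.0, -0.4]
width: 0.347
finger_force: 0.0
```

```bash
python3 go.py .4775 -.293 .0075 88.2
```

```text
clock 10.12 tcp [ 0.5252 -0.1486  0.0791] yaw 83.8 w 30.2
shift [-0.1487 -0.0319  0.0716] spin -0.077
```

Emit:
play_rows(motion=[0.31, -0.05, -0.011, 0, -0.025, 0.31, -0.1, -0.022, 0, -0.05, 0.31, -0.142, -0.032, 0, -0.077, 0.31, -0.142, -0.032, 0.035, -0.077, 0.31, -0.142, -0.032, 0.068, -0.077])

```text
clock: 10.75
ee_pos: [0.4782, -0.2858, 0.0106]
orientation: [3.14, 0.002, 1.538]
wrist_force: [0.1, -0.1, 0.0]
width: 0.341
finger_force: 0.0
```

```bash
python3 - <<'E'
from h import *
s=viewer.snapshot("side");cv2.imwrite("pics/side3.png",s["img"])
for r in nets.spot_point("side","lime1"):
  d=np.array(r["position"])[:2]-[.555,.242];a=np.radians(78.5)
  print(np.round(r["position"],3),round(r["p"],2),proj(s,r["position"]),"tray",np.round([d@[np.cos(a),np.sin(a)],d@[-np.sin(a),np.cos(a)]],3))
E
python3 go.py .495 .26 .0075 88.2
```

```text
[0.559 0.275 0.002] 0.97 (253, 371) tray [0.033 0.003]
[0.625 0.256 0.004] 0.97 (210, 351) tray [ 0.028 -0.065]
[ 0.479 -0.245  0.002] 0.76 (338, 171) tray [-0.492 -0.022]
[ 0.609 -0.181  0.001] 0.73 (276, 181) tray [-0.403 -0.138]
[0.553 0.239 0.001] 0.68 (262, 350) tray [-0.003  0.001]
[ 0.569 -0.25  -0.   ] 0.54 (299, 166) tray [-0.479 -0.112]
[ 0.507 -0.353  0.002] 0.51 (330, 145) tray [-0.593 -0.071]
clock 10.85 tcp [ 0.4762 -0.283   0.0081] yaw 88.2 w 29.9
shift [0.5433 0.0015 0.0026] spin -0.0
```

View pics/side3.png

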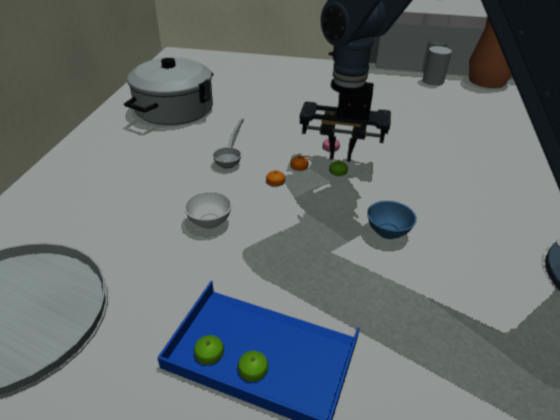

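Two limes are now in the tray, at (208,349) and (253,366). The third, at (338,169), is in front of the fingers, so I'll push it.

Emit:
play_rows(motion=[0.31, 0.01, 0, 0.001, 0, 0.31, 0.025, 0, 0.001, 0, 0.31, 0.045, 0, 0.001, 0, 0.31, 0.065, 0, 0.001, 0, 0.31, 0.085, 0, 0.001, 0])

```text
clock: 11.48
ee_pos: [0.4818, -0.1962, 0.0089]
orientation: [3.141, 0.0, 1.543]
wrist_force: [0.6, 0.8, 0.8]
width: 0.344
finger_force: 0.3
```

Emit:
play_rows(motion=[0.31, 0.023, 0, 0, 0, 0.31, 0.046, 0, 0, 0, 0.31, 0.069, 0, 0, 0, 0.31, 0.092, 0, 0, 0, 0.31, 0.115, 0, 0, 0])

```text
clock: 12.1
ee_pos: [0.4848, -0.0813, 0.0086]
orientation: [3.142, -0.0, 1.543]
wrist_force: [-0.4, -0.5, 1.2]
width: 0.341
finger_force: 0.3
```

Emit:
play_rows(motion=[0.31, 0.023, 0, 0, 0, 0.31, 0.046, 0, 0, 0, 0.31, 0.069, 0, 0, 0, 0.31, 0.092, 0, 0, 0, 0.31, 0.115, 0, 0, 0])

```text
clock: 12.72
ee_pos: [0.4878, 0.0336, 0.0086]
orientation: [-3.141, 0.0, 1.543]
wrist_force: [-0.1, -1.1, 1.3]
width: 0.346
finger_force: 0.3
```

Emit:
play_rows(motion=[0.31, 0.023, 0, 0, 0, 0.31, 0.046, 0, 0, 0, 0.31, 0.069, 0, 0, 0, 0.31, 0.092, 0, 0, 0, 0.31, 0.115, 0, 0, 0])

```text
clock: 13.35
ee_pos: [0.4908, 0.1484, 0.0086]
orientation: [-3.141, 0.0, 1.543]
wrist_force: [0.7, -0.6, 0.7]
width: 0.35
finger_force: 0.4
```

```bash
python3 go.py .495 .26 .0075 88.2
```

```text
clock 13.35 tcp [0.4908 0.1484 0.0086] yaw 88.4 w 30.4
shift [0.1117 0.0011 0.0011] spin 0.003
```

Emit:
play_rows(motion=[0.31, 0.024, 0, 0, 0, 0.31, 0.048, 0, 0, 0, 0.31, 0.072, 0, 0, 0, 0.31, 0.094, 0, 0, 0, 0.31, 0.106, 0, 0, 0])

```text
clock: 13.98
ee_pos: [0.4936, 0.2544, 0.0084]
orientation: [-3.141, 0.0, 1.544]
wrist_force: [-0.2, 0.0, -0.3]
width: 0.345
finger_force: 0.1
```

Emit:
play_rows(motion=[0.31, 0, 0, 0, 0, 0.31, -0.02, 0, 0, 0, 0.31, -0.03, 0, -0.02, 0, 0.31, -0.06, 0, -0.06, 0, 0.31, -0.1, 0, -0.1, 0])

```text
clock: 14.6
ee_pos: [0.491, 0.1502, 0.1091]
orientation: [-3.14, 0.001, 1.541]
wrist_force: [1.2, -0.1, 0.2]
width: 0.342
finger_force: 0.0
```

Emit:
play_rows(motion=[0.31, -0.04, 0, -0.02, 0, 0.31, -0.08, 0, -0.03, 0, 0.31, -0.1, 0, -0.03, 0, 0.31, -0.1, 0, -0.03, 0, 0.31, -0.1, 0, -0.03, 0])

```text
clock: 15.22
ee_pos: [0.4881, 0.0524, 0.1383]
orientation: [-3.14, -0.0, 1.54]
wrist_force: [-0.3, -0.0, -0.3]
width: 0.347
finger_force: 0.0
```

Run:
```python
from h import *
s=viewer.snapshot("side");cv2.imwrite("pics/side4.png",s["img"])
for n in ["lime1","katori_white","katori_blue","ladle"]:
 for r in nets.spot_point("side",n):
  d=np.array(r["position"])[:2]-[.555,.242];a=np.radians(78.5)
  print(n,np.round(r["position"],3),round(r["p"],2),proj(s,r["position"]),"tray",np.round([d@[np.cos(a),np.sin(a)],d@[-np.sin(a),np.cos(a)]],3))
print(env.state()["clock"],env.state()["ee_pos"])
```

```text
lime1 [ 0.61  -0.182  0.002] 0.66 (275, 180) tray [-0.404 -0.139]
lime1 [0.493 0.281 0.001] 0.64 (301, 384) tray [0.026 0.069]
lime1 [0.625 0.256 0.004] 0.56 (210, 351) tray [ 0.028 -0.065]
lime1 [ 0.571 -0.248  0.001] 0.49 (298, 166) tray [-0.477 -0.113]
katori_white [ 0.708 -0.019  0.002] 0.92 (210, 222) tray [-0.226 -0.202]
katori_blue [ 0.368 -0.057 -0.003] 0.58 (390, 233) tray [-0.33   0.123]
ladle [ 0.728 -0.224 -0.001] 0.79 (227, 165) tray [-0.422 -0.262]
15.475 [0.48868274 0.05351911 0.13834999]
```

View pics/side4.png

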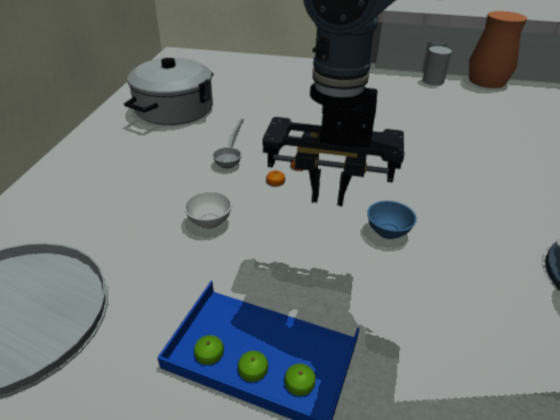

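All three limes lie flat in the tray, at (208,349), (253,366) and (300,379). The katoris and ladle have not moved, and the arm is clear of everything.

```bash
python3 -c "
from station import job
print(job.sign_off())"
```

```text
the job is handed in; nothing more can be done
None
```

I swept all three lime halves into the tray, where the last picture shows them flat, with the katoris, ladle and look-alikes undisturbed; I handed the job in at about 15.5 s and the sign-off gave no verdict.

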